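# Zero the force readout and set the screen press

### The job

Get the screen press ready: on the force readout press the round key fully down to wake it, let it come up, then press the square key fully down to zero it and let it come up; do not press the long bar key. Then turn the press's thumbscrew clockwise (seen from above) until it seats firmly on the phone, back it off a quarter turn, and finish with the gripper still holding the knob there. Do not disturb the other things on the bench.

Things in the scene. Friction and masses are not known exactly. Their poses are not given: they have to be found in the camera images.
- readout: force readout, a flat white box fixed to the bench, 90 (x) x 180 (y) x 30 mm, origin under its centre, z up. A dark display lies along its far (+x) half; 15 mm to the -x side of its middle, in a row along its y axis 52 mm apart, stand three grey keys on 38 mm square black mounts; which key is in which place varies
- key_round (a joint): the round key, 26 mm in diameter; its value is how far it is pushed down in m: 0 up, 0.005 fully down against a spring (about 4 N holds it down, 1.2 N starts it). It wakes the readout
- key_round_top (a point): middle of the round key's top face, 43 mm above the bench when up, 10 mm above its mount; the point moves down with the key
- key_square (a joint): the square key, 23 x 23 mm; its value is how far it is pushed down in m: 0 up, 0.005 fully down against a spring (about 4 N holds it down, 1.2 N starts it). It zeroes the readout
- key_square_top (a point): middle of the square key's top face, 43 mm above the bench when up; moves down with the key
- key_bar (a joint): the long narrow bar key, 32 x 11 mm; its value is how far it is pushed down in m: 0 up, 0.005 fully down against a spring (about 4 N holds it down, 1.2 N starts it). It is not to be pressed
- key_bar_top (a point): middle of the bar key's top face, 43 mm above the bench when up
- press: screen press fixed to the bench: aluminium base 124 (x) x 190 (y) x 10 mm, a dark phone lying in it along y; over the phone an aluminium bridge 118 (x) x 30 mm, top 58 mm above the bench (bolt heads at its ends 61, bushing under the knob 63), with the upright thumbscrew through its middle. Origin under the base's centre, straight below the thumbscrew, z up
- thumb_knob: the thumbscrew's round knurled steel knob, 28 mm in diameter, 26 mm tall, its side from 74 to 100 mm above the bench, on a thinner neck; it turns about its upright axis and does not rise or sink. Origin on the axis, 70 mm above the bench; an index line on its top runs from the axis along its x axis
- knob_grip (a point): on the knob's axis, 90 mm above the bench: where to grip the knob
- clamp_screw (a joint): rotation of the thumbscrew in rad, growing clockwise seen from above (tightening; lowers the rubber pad under the bridge by 5 mm a turn). 4.5 is a hard stop: seated on the phone. It starts between 0.6 and 2.0, so needs 2.5 to 3.9 rad to seat; friction about 0.05 Nm, stays where it is left
- screw_tray: bystander: round steel tray with screws, 69 mm across, 13 mm high, loose; origin under its centre
- solder_spool: bystander: blue and grey solder spool, 52 mm across, 34 mm high, loose; origin under its centre
- flux_pot: bystander: small white pot with green lid, 45 mm across, 27 mm high, loose; origin under its centre
- driver_red: bystander: red screwdriver 146 mm long, 11 mm thick, lying loose along its y axis; origin under its centre

How it is judged (in metres and radians):
On the way, in this order (a step that is already met when the one before it is completed fails the run):
1. the round key is pressed down (over 4 of its 5 mm) while the square key is up (value of joint key_round above 0.004 m and value of joint key_square below 0.002 m), for 0.05 s.
2. then the square key is pressed down (over 4 of its 5 mm) while the round key is up again (value of joint key_square above 0.004 m and value of joint key_round below 0.002 m), for 0.05 s.
3. then, with both keys up, the thumbscrew is turned until it seats (over 4.44 rad) (value of joint clamp_screw above 4.44 rad and value of joint each of key_round, key_square below 0.002 m), for 0.1 s.
At the end, for the whole second after the job is handed in: the program finishes with the thumbscrew standing still a quarter turn (1.57 rad, within 0.25 rad either way) back from its seat, that is between 2.679 and 3.179 rad, the gripper still holding the knob (fingers bear on it with over 5 N, TCP within 30 mm of the grip point), and all three keys up (value of joint clamp_screw between 2.679 and 3.179 rad and velocity of joint clamp_screw between -0.1 and 0.1 rad/s and contact force between the fingers and thumb_knob above 5 N and distance between the grasp point and knob_grip below 0.03 m and value of joint each of key_round, key_square, key_bar below 0.002 m); the arm keeps its last pose, push and grip.
It fails at once if the bar key is pressed (over 2 mm) (value of joint key_bar above 0.002 m).
It fails at once if the tray, spool, pot or screwdriver is moved by over 20 mm (distance of any of screw_tray, solder_spool, flux_pot, driver_red from where it was at the start of the episode above 0.02 m).
It also fails if it takes over 64 s, if anything falls off the work surface, if the arm or the gripper's body presses on something with over 40 N, if the wrist force passes 120 N, or if a joint passes its speed limit or range.

### The arm

A 6-joint arm with a two-finger parallel gripper is mounted at the origin on a cart in front of the work surface, level with it; the furniture and walls round the work are solid. World frame = base frame: x ahead of the robot, y to its left, z up, the work surface at z = 0. Lengths are in m, angles in degrees, forces in N, time in s.
With the tool pointing down it reaches from about 0.325 to 0.9 m from the base axis. Payload 6.1 kg.
Tool frame: the origin (TCP) lies between the finger pads, 19 mm behind the fingertips; this is the grasp point; z points along the fingers, y is the line along which they close (so a half turn about z gives the same grasp; the last joint's range is limited). The gripper opens to 85 mm and grips with 20 to 120 N. Pads are 22 mm wide; open, the fingers measure 114 mm over their backs; the gripper's body (76 mm by 85 mm) begins 54 mm behind the grasp point. The pads swing forward as they close: fully open they stand 13 mm farther back than shut.
Start: joints at [-73.402, 12.628, 87.462, -0, 79.91, -7.225], TCP at [0.252, -0.572, 0.25] pointing down, gripper open.
Joint ranges: [-170.65, 170.65], [-52.31, 119.04], [5.05, 147.46], [-71.25, 251.25], [11.57, 151.72], [-153.62, 153.62]. Speed limits (degrees/s): [147.25, 147.25, 172.46, 180, 180, 180].

### API

Orientations are given as a 3x3 rotation matrix whose columns are the frame's x, y, z axes.
In Python, from rig import r, viewer, workorder gives the robot as it stands.
- The arm moves only by the tool move_arm, never from a script. Its arguments are lists of equal length, an entry for each row: "delta_pos": the shift along the tool's x, y, z in cm, a list of three; "twist": the turn, a rotation vector about the tool's x, y, z in rad, a list of three; "jaw": the closure, from 0 (fully open) to 1 (shut). A call has 1 to 12 rows; each row is the pose to reach, as a shift and turn from the pose commanded when the call began, along the tool's axes at that moment; what a row does not reach only later rows make up. A row lasts 1/10 s, in which the tool goes at most 50 mm and 8.59 degrees, less where a joint would pass 70% of its speed; a pose out of reach is approached as far as the arm can. A call with a gripper value outside its range is refused whole. The fingers move at their own pace and stop on an object; "force" is the grip in N (left out, the last holds). Time passes only in rows, so rows that repeat a pose let the fingers close. It gives the time, the measured TCP pose, the force, the opening and the grip force at its end, in the units of the state.
- r.get_state(): the state, without advancing time (a new reading comes with each control period).
- viewer.grab_frame(name): name is "scene" or "side" or "wrist"; returns a dict with "img" (480x640x3 uint8, red, green, blue), "fovy" (degrees; the focal length in pixels is half the picture's height over the tangent of half this angle, whatever the lens; pixels are square), "cx", "cy" (the principal point, pixels), "rvec" (rotation vector, rad) and "tvec" (3), from world to camera coordinates, as OpenCV has them. Camera axes: x right, y down, z forward; pixel columns grow to the right and rows downward; lengths in m; the calibration is good to about 2 mm. A picture is of the moment at which its call begins. There is no depth.
- workorder.close_job(): hands the job in; it is judged then, once.
The state is a dict: "t": time; "joint_pos": joint angles; "joint_vel": joint speeds; "effort": joint torques, N m; "ee_pos": TCP position; "tcp_rot": TCP orientation; "contact_force": force on the tool from outside, world axes, zero at the start; "wrist_torque": the same for the moment, N m; "width": finger opening in m; "finger_force": force on a finger pad.
Only numpy, scipy, OpenCV 4.12 (cv2) and the standard library are available. Lean on these libraries where they do the work, as an engineer would, in place of code of your own. Each camera call takes 0.05 s, during which the arm holds its last target. There are 200 camera calls.

## Working session

There is one attempt and no reset: what is moved stays moved. The work goes in short steps, Python scripts to look and compute and a tool call to move; the robot and the scene stay as the last step left them, time stands still between calls to the robot, and variables do not carry over. Pictures are saved under pics/ and viewed, at most 10 in all, crops included, and the job is handed in when it is done.

Besides the shell and the picture viewer there is one more tool, called after "Emit:" in YAML: its name, and indented under it one key for each argument. move_arm: Moves the arm, as the interface text tells. Its arguments: {"type":"object","properties":{"delta_pos":{"type":"array"},"twist":{"type":"array"},"jaw":{"type":"array"},"force":{"type":"number"}},"required":["delta_pos","twist","jaw"]}

```bash
mkdir -p pics; cat > h.py <<'E'
import numpy as np, cv2
from rig import r, viewer, workorder
def grab(n):
    f=viewer.grab_frame(n); return f
def ray(f,u,v,z):
    F=240/np.tan(np.radians(f["fovy"])/2); R=cv2.Rodrigues(np.array(f["rvec"],float))[0]; t=np.array(f["tvec"],float).ravel()
    d=R.T@np.array([(u-f["cx"])/F,(v-f["cy"])/F,1]); c=-R.T@t
    return c+d*(z-c[2])/d[2]
def proj(f,p):
    F=240/np.tan(np.radians(f["fovy"])/2); R=cv2.Rodrigues(np.array(f["rvec"],float))[0]
    q=R@np.array(p,float)+np.array(f["tvec"],float).ravel(); return F*q[0]/q[2]+f["cx"],F*q[1]/q[2]+f["cy"]
def save(f,n): cv2.imwrite("pics/"+n,f["img"][:,:,::-1])
E
python3 - <<'E'
from h import *
for n in("scene","side"):
    f=grab(n); save(f,n+"1.png"); R=cv2.Rodrigues(np.array(f["rvec"],float))[0]; print(n,f["fovy"],-R.T@np.array(f["tvec"]).ravel(),R[2])
print(r.get_state())
E
```

```text
scene 47.43370669469922 [-0.11303098 -0.62966106  0.77072308] [ 0.61368376  0.47951751 -0.62726007]
side 42.05828768632288 [0.14715912 0.76093984 1.09908828] [ 0.29584145 -0.63814715 -0.71080662]
{'t': 0.1, 'joint_pos': array([-7.34020522e+01,  1.26708712e+01,  8.75174853e+01,  6.05514839e-04,
        7.99104112e+01, -7.22366081e+00]), 'joint_vel': array([-0.02471618, -0.03990989, -0.18008662,  0.08181026,  0.03846928,
       -0.03265513]), 'effort': array([ 2.12516811e-04, -4.98244750e+01, -3.90547836e+01, -2.40237050e-04,
        5.63454756e-03,  2.86882096e-05]), 'ee_pos': array([ 0.25230109, -0.5712684 ,  0.24902294]), 'tcp_rot': array([[ 9.14808216e-01,  4.03888222e-01, -4.82445033e-04],
       [ 4.03888447e-01, -9.14806747e-01,  1.65496588e-03],
       [ 2.27077256e-04, -1.70883036e-03, -9.99998514e-01]]), 'contact_force': array([-0.26467438, -0.01024738, -0.22848171]), 'wrist_torque': array([ 0.00202364, -0.08110927, -0.02732193]), 'finger_force': 0.0, 'width': 0.08545595934649594}
```

View pics/scene1.png

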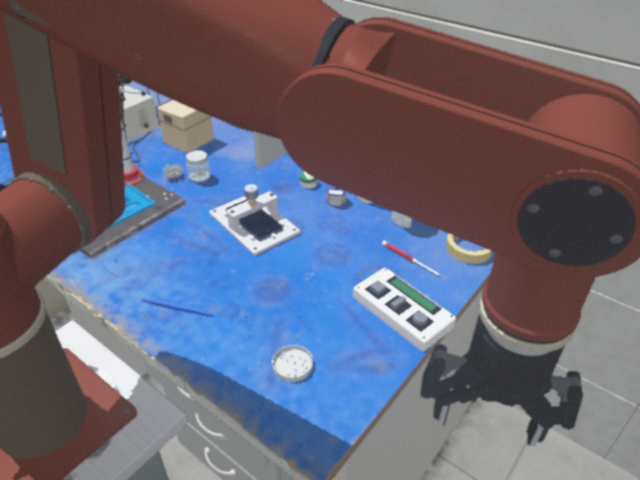

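View pics/side1.png

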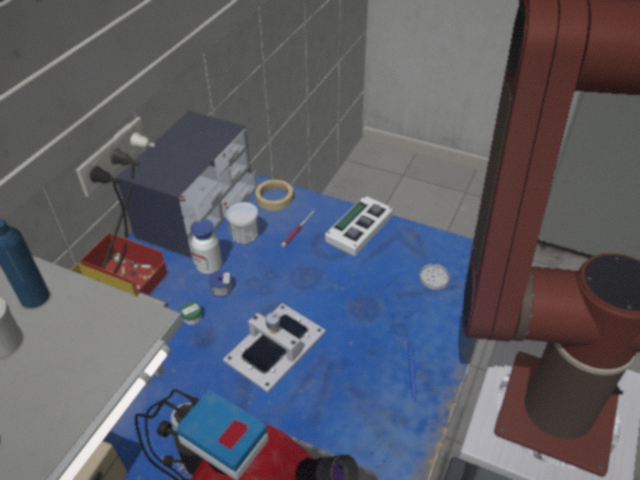

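The scene view shows the readout at (405,305) with keys at (378,289), (398,304) and (420,320), and the knob at (251,190). In the side view the readout is at (358,224) and the knob at (272,320). I'll zoom in on both.

```bash
python3 - <<'E'
from h import *
f=grab("scene");s=grab("side")
def crop(f,u,v,w=50):
    return cv2.resize(f["img"][v-w*3//4:v+w*3//4,u-w:u+w,::-1],(400,300),interpolation=cv2.INTER_CUBIC)
m=np.vstack([np.hstack([crop(f,405,305),crop(f,255,215)]),np.hstack([crop(s,358,224),crop(s,272,335)])])
cv2.imwrite("pics/m.png",m)
for u,v in((378,289),(398,304),(420,320)): print("key",ray(f,u,v,.043))
for u,v in((378,208),(362,222),(349,236)): print("key side",ray(s,u,v,.043))
print(ray(f,251,188,.1),ray(s,272,318,.1))
E
```

```text
key [ 0.53677335 -0.26715278  0.043     ]
key [ 0.52715555 -0.31715981  0.043     ]
key [ 0.51823331 -0.36832123  0.043     ]
key side [ 0.51747594 -0.36268291  0.043     ]
key side [ 0.53467986 -0.29809011  0.043     ]
key side [ 0.54452724 -0.23939496  0.043     ]
[0.57328737 0.09169835 0.1       ] [0.57180533 0.09636032 0.1       ]
```

View pics/m.png

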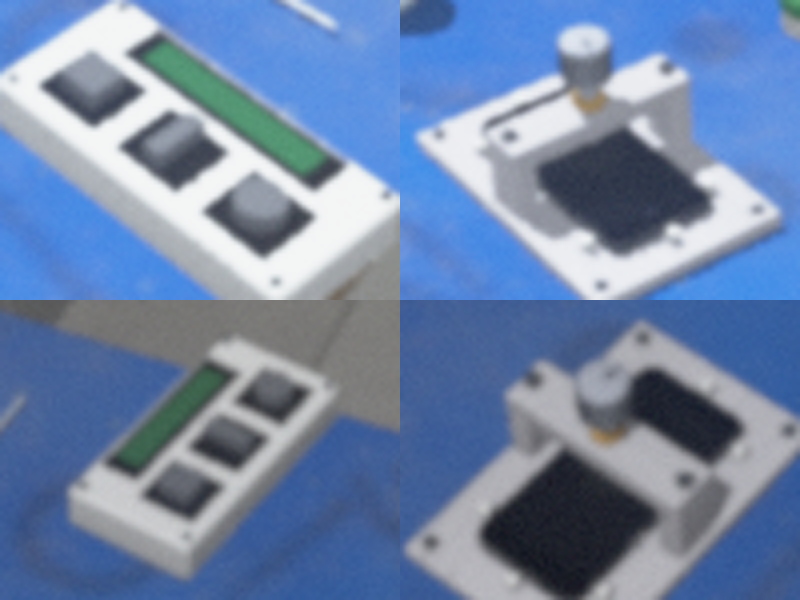

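In the crops, the round key is the one at -y, at (420,317) in the scene view. The bar is in the middle and the square key is at +y, at (378,286). I'll move above the round key with the gripper shut.

Emit:
move_arm:
  delta_pos:
    - [5,0,0]
    - [10,-2,0]
    - [15,-4,0]
    - [20,-5,2]
    - [25,-6,4]
    - [30,-8,6]
    - [32.5,-8,8]
    - [32.5,-8,9]
    - [32.5,-8,9]
    - [32.5,-8,9]
  twist:
    - [0,0,0]
    - [0,0,0]
    - [0,0,0]
    - [0,0,0]
    - [0,0,0]
    - [0,0,0]
    - [0,0,0]
    - [0,0,0]
    - [0,0,0]
    - [0,0,0]
  jaw: [1,1,1,1,1,1,1,1,1,1]
  force: 40

```text
t: 1.2
ee_pos: [0.5168, -0.3678, 0.16]
tcp_rot: [[0.915, 0.404, -0.001], [0.404, -0.915, -0.0], [-0.001, -0.0, -1.0]]
contact_force: [0.9, -0.1, 0.1]
width: 0.0
finger_force: 0.0
```

```bash
python3 - <<'E'
from h import *
f=grab("wrist"); save(f,"w1.png"); s=r.get_state(); print(s["ee_pos"],s["tcp_rot"],s["contact_force"],s["joint_pos"],f["fovy"])
print(proj(f,(.52,-.364,.043)),proj(f,(.54,-.264,.043)))
E
```

```text
[ 0.51690215 -0.36856654  0.1609089 ] [[ 9.15256379e-01  4.02871690e-01  4.02858782e-04]
 [ 4.02871888e-01 -9.15255788e-01 -1.04143781e-03]
 [-5.08469771e-05  1.11548307e-03 -9.99999377e-01]] [ 0.23955389 -0.00862778 -0.57266306] [-4.25878455e+01  1.81317856e+01  9.06731528e+01 -2.99180051e-02
  7.11376901e+01  2.36639737e+01] 65.73805693340543
(np.float64(311.7154983974189), np.float64(235.37702204697104)) (np.float64(179.39882780488398), np.float64(147.16164679555885))
```

View pics/w1.png

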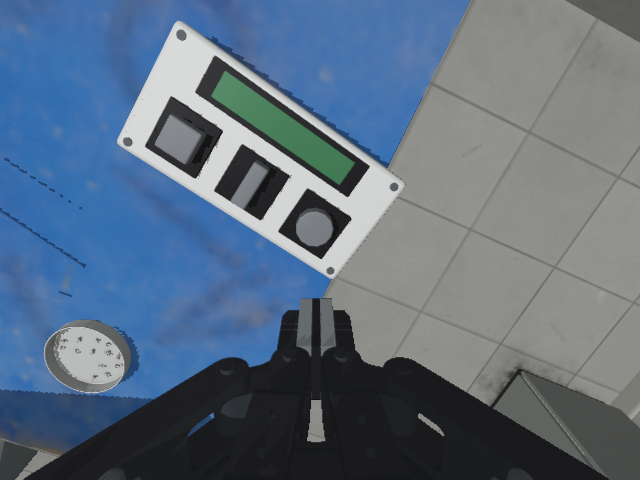

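The wrist view shows the round key's top at about (315,228), the bar at (250,184) and the square key at about (178,139). The shut fingertips are at (317,300).

```bash
python3 - <<'E'
from h import *
f=grab("wrist"); s=r.get_state(); T=s["tcp_rot"]; p=s["ee_pos"]
hsv=cv2.cvtColor(f["img"],cv2.COLOR_RGB2HSV)
for n,(u,v) in dict(round=(315,228),square=(178,139)).items():
    m=((hsv[...,1]<70)&(hsv[...,2]>75)&(hsv[...,2]<190)).astype(np.uint8); w=np.zeros_like(m); cv2.circle(w,(u,v),30,1,-1); 
    k,l,st,c=cv2.connectedComponentsWithStats(m*w); i=l[v,u]; print(n,c[i],st[i])
    q=ray(f,*c[i],.043); print(q,"tool cm",100*T.T@(q-p))
E
```

```text
round [312.23512748 227.09820585] [ 295  208   37   38 1059]
[ 0.52556655 -0.36292686  0.043     ] tool cm [ 1.0188928  -0.22436663 11.8391221 ]
square [176.49701493 138.77761194] [ 153  114   48   50 1340]
[ 0.54438477 -0.26146288  0.043     ] tool cm [ 6.82398511 -8.75615362 11.82586233]
```

Emit:
move_arm:
  delta_pos:
    - [1,-0.2,4]
    - [1,-0.2,8]
    - [1,-0.2,9]
    - [1,-0.2,9.6]
    - [1,-0.2,9.9]
    - [1,-0.2,10.1]
    - [1,-0.2,10.3]
    - [1,-0.2,10.3]
    - [1,-0.2,10.3]
  twist:
    - [0,0,0]
    - [0,0,0]
    - [0,0,0]
    - [0,0,0]
    - [0,0,0]
    - [0,0,0]
    - [0,0,0]
    - [0,0,0]
    - [0,0,0]
  jaw: [1,1,1,1,1,1,1,1,1]

```text
t: 2.2
ee_pos: [0.5267, -0.3624, 0.0585]
tcp_rot: [[0.915, 0.404, 0.002], [0.404, -0.915, -0.002], [0.001, 0.003, -1.0]]
contact_force: [0.2, -1.2, 2.6]
width: 0.0001
finger_force: 1.4
```

Emit:
move_arm:
  delta_pos:
    - [0,0,0.15]
    - [0,0,0.3]
    - [0,0,0.3]
    - [0,0,0.3]
  twist:
    - [0,0,0]
    - [0,0,0]
    - [0,0,0]
    - [0,0,0]
  jaw: [1,1,1,1]

```text
t: 2.6
ee_pos: [0.5267, -0.3624, 0.0566]
tcp_rot: [[0.915, 0.404, 0.002], [0.404, -0.915, -0.002], [0.001, 0.003, -1.0]]
contact_force: [-3.1, -0.4, 13.5]
width: -0.0
finger_force: 7.0
```

The force reads 13.5 N, so the round key is fully down. Next I'll lift, go over to the square key and press to the same depth.

Emit:
move_arm:
  delta_pos:
    - [0,0,-4]
    - [0,0,-4]
    - [3,-4,-4]
    - [5.8,-8.5,-4]
    - [5.8,-8.5,-4]
    - [5.8,-8.5,-2]
    - [5.8,-8.5,-1]
    - [5.8,-8.5,-0.6]
    - [5.8,-8.5,-0.3]
    - [5.8,-8.5,0]
    - [5.8,-8.5,0]
    - [5.8,-8.5,0]
  twist:
    - [0,0,0]
    - [0,0,0]
    - [0,0,0]
    - [0,0,0]
    - [0,0,0]
    - [0,0,0]
    - [0,0,0]
    - [0,0,0]
    - [0,0,0]
    - [0,0,0]
    - [0,0,0]
    - [0,0,0]
  jaw: [1,1,1,1,1,1,1,1,1,1,1,1]

```text
t: 3.8
ee_pos: [0.544, -0.2602, 0.0565]
tcp_rot: [[0.915, 0.403, -0.002], [0.403, -0.915, 0.001], [-0.001, -0.002, -1.0]]
contact_force: [-10.6, 8.1, 18.1]
width: 0.0002
finger_force: 9.6
```

Emit:
move_arm:
  delta_pos:
    - [0,0,-4]
    - [0,0,-9]
    - [0,0,-14]
    - [1,-4,-17]
    - [3,-8,-18]
    - [5,-12,-18]
    - [7,-16,-18]
    - [9,-20,-18]
    - [11,-24,-18]
    - [12,-28,-18]
    - [13,-31,-18]
    - [13,-31,-18]
  twist:
    - [0,0,0]
    - [0,0,0]
    - [0,0,0]
    - [0,0,0]
    - [0,0,0]
    - [0,0,0]
    - [0,0,0]
    - [0,0,0]
    - [0,0,0]
    - [0,0,0]
    - [0,0,0]
    - [0,0,0]
  jaw: [1,1,1,0,0,0,0,0,0,0,0,0]

```text
t: 5.0
ee_pos: [0.5379, 0.079, 0.2344]
tcp_rot: [[0.913, 0.407, 0.001], [0.407, -0.913, 0.001], [0.001, -0.001, -1.0]]
contact_force: [0.0, -0.7, -0.1]
width: 0.0856
finger_force: 0.0
```

Emit:
move_arm:
  delta_pos:
    - [0,0,0]
    - [0,0,0]
    - [0,0,0]
    - [0,0,0]
    - [0,0,0]
    - [0,0,0]
    - [0,0,0]
    - [0,0,0]
    - [0,0,0]
    - [0,0,0]
    - [0,0,0]
    - [0,0,0]
  twist:
    - [0,0,-0.14]
    - [0,0,-0.28]
    - [0,0,-0.42]
    - [0,0,-0.56]
    - [0,0,-0.7]
    - [0,0,-0.84]
    - [0,0,-0.98]
    - [0,0,-1.12]
    - [0,0,-1.26]
    - [0,0,-1.4]
    - [0,0,-1.54]
    - [0,0,-1.68]
  jaw: [0,0,0,0,0,0,0,0,0,0,0,0]

```text
t: 6.2
ee_pos: [0.5387, 0.0744, 0.2342]
tcp_rot: [[-0.505, 0.863, 0.001], [0.863, 0.505, -0.001], [-0.001, 0.0, -1.0]]
contact_force: [-0.6, 0.2, -0.5]
width: 0.0853
finger_force: 0.0
```

```bash
python3 - <<'E'
from h import *
f=grab("wrist"); save(f,"w2.png"); s=r.get_state(); print(s["ee_pos"],s["tcp_rot"],s["joint_pos"])
print(proj(f,(.572,.094,.1)))
E
```

```text
[0.53866001 0.07438669 0.23425647] [[-5.10830715e-01  8.59681177e-01  5.04964041e-04]
 [ 8.59681012e-01  5.10830942e-01 -5.53789840e-04]
 [-7.34033958e-04  1.51215138e-04 -9.99999719e-01]] [-4.29946163e-01  2.17399867e+00  1.00681655e+02 -3.23257769e-02
  7.71151784e+01 -3.11419372e+01]
(np.float64(368.78454705760885), np.float64(233.23918942767025))
```

View pics/w2.png

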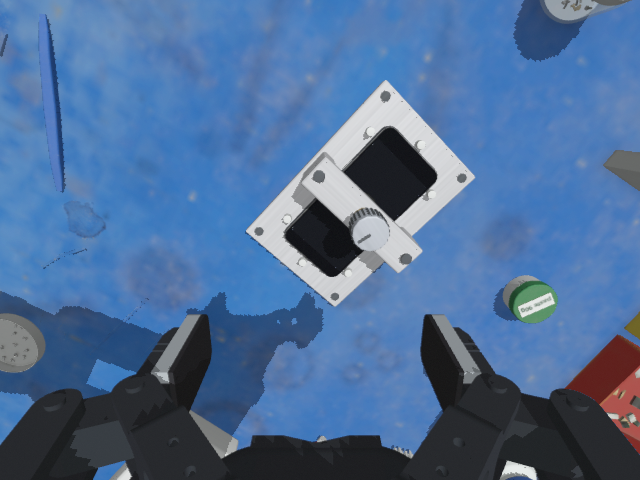

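The wrist view shows the knob top at about (370,229), with its index line pointing lower left to (358,243). The flux pot is at (530,300) and the press is clear around it.

```bash
python3 - <<'E'
from h import *
f=grab("wrist"); s=r.get_state(); T=s["tcp_rot"]; p=s["ee_pos"]
g=cv2.cvtColor(f["img"],cv2.COLOR_RGB2GRAY)
c=cv2.resize(f["img"][189:269,320:420,::-1],(800,640),interpolation=cv2.INTER_CUBIC)[:600]
cv2.imwrite("pics/k.png",c)
ci=cv2.HoughCircles(cv2.medianBlur(g,3)[189:269,320:420],cv2.HOUGH_GRADIENT,1,20,param1=100,param2=12,minRadius=16,maxRadius=26)
print(ci)
for u,v in((370,229),):
    q=ray(f,u,v,.1); print(q,100*T.T@(q-p))
q=ray(f,358,243,.1)-q; print(np.degrees(np.arctan2(q[1],q[0])))
E
```

```text
[[[53.5 42.5 22.1]]]
[0.57081971 0.09743123 0.1       ] [ 0.3778483   3.93171169 13.42299126]
-96.88262749176462
```

View pics/k.png

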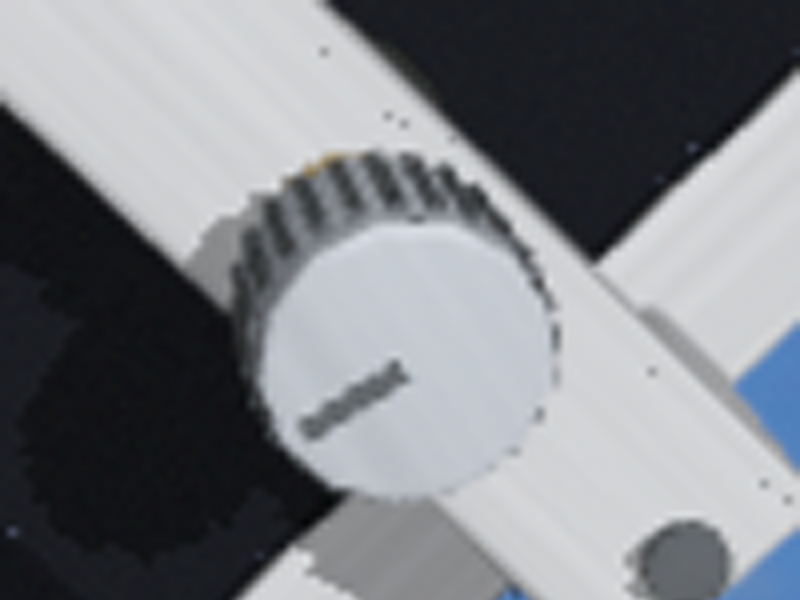

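The crop shows the top face centred at crop (407,360), which is pixel (371,234). The index line runs to (358,243).

```bash
python3 - <<'E'
from h import *
f=grab("wrist"); s=r.get_state(); T=s["tcp_rot"]; p=s["ee_pos"]
q=ray(f,370.8,234,.1); print(q,100*T.T@(q-p))
a=ray(f,357.9,242.8,.1)-q; b=ray(f,370.5,235.5,.1)-q;a=a-b; print(np.degrees(np.arctan2(a[1],a[0])))
E
```

```text
[0.57362034 0.09428448 0.1       ] [-0.03907454  4.0114904  13.42138095]
-117.75018259946022
```

Emit:
move_arm:
  delta_pos:
    - [0,3.9,0]
    - [0,3.9,0]
    - [0,3.9,0]
    - [0,3.9,0]
    - [0,3.9,0]
    - [0,3.9,0]
    - [0,3.9,0]
    - [0,3.9,0]
    - [0,3.9,0]
    - [0,3.9,0]
    - [0,3.9,0]
    - [0,3.9,0]
  twist:
    - [0,0,-0.14]
    - [0,0,-0.28]
    - [0,0,-0.42]
    - [0,0,-0.56]
    - [0,0,-0.7]
    - [0,0,-0.84]
    - [0,0,-0.98]
    - [0,0,-1.12]
    - [0,0,-1.26]
    - [0,0,-1.4]
    - [0,0,-1.54]
    - [0,0,-1.68]
  jaw: [0,0,0,0,0,0,0,0,0,0,0,0]

```text
t: 7.55
ee_pos: [0.5722, 0.0947, 0.2341]
tcp_rot: [[-0.805, -0.593, 0.0], [-0.593, 0.805, -0.0], [0.0, -0.0, -1.0]]
contact_force: [-0.3, 0.1, -0.2]
width: 0.0854
finger_force: 0.0
```

```bash
python3 - <<'E'
from h import *
f=grab("wrist"); save(f,"w3.png"); s=r.get_state(); print(s["ee_pos"],s["tcp_rot"],s["joint_pos"])
print(proj(f,(.571,.0955,.1)))
E
```

```text
[0.57218125 0.09473833 0.23407912] [[-8.00709217e-01 -5.99053185e-01  1.77048135e-04]
 [-5.99053211e-01  8.00709186e-01 -2.24634720e-04]
 [-7.19592346e-06 -2.85928345e-04 -9.99999959e-01]] [ 1.61969363e+00  7.16864384e+00  9.53862756e+01 -1.34749156e-02
  7.74353047e+01 -1.25179495e+02]
(np.float64(318.05163329515574), np.float64(233.92348589444862))
```

View pics/w3.png

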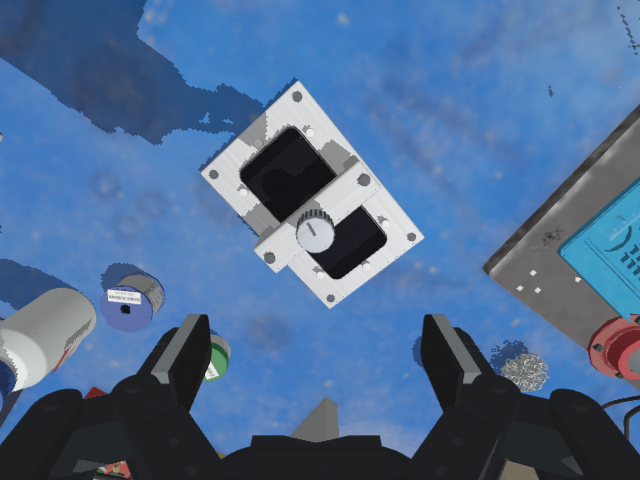

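The knob is centred between the open pads, with its top at (316,234) against the projected (318,234). I'll descend and grip.

Emit:
move_arm:
  delta_pos:
    - [0,0,4]
    - [0,0,8]
    - [0,0,11]
    - [0,0,13]
    - [0,0,14.4]
    - [0,0,14.4]
    - [0,0,14.4]
    - [0,0,14.4]
    - [0,0,14.4]
    - [0,0,14.4]
    - [0,0,14.4]
    - [0,0,14.4]
  twist:
    - [0,0,0]
    - [0,0,0]
    - [0,0,0]
    - [0,0,0]
    - [0,0,0]
    - [0,0,0]
    - [0,0,0]
    - [0,0,0]
    - [0,0,0]
    - [0,0,0]
    - [0,0,0]
    - [0,0,0]
  jaw: [0,0,0,0,0,0,1,1,1,1,1,1]
  force: 40

```text
t: 8.8
ee_pos: [0.5732, 0.0948, 0.0915]
tcp_rot: [[-0.806, -0.592, 0.003], [-0.592, 0.806, -0.001], [-0.002, -0.002, -1.0]]
contact_force: [0.8, -3.3, 5.5]
width: 0.0262
finger_force: 40.3
```

```bash
python3 -c "
from h import *
s=r.get_state(); print({k:np.round(v,3) for k,v in s.items()})"
```

```text
{'t': np.float64(8.8), 'joint_pos': array([ 1.64800e+00,  1.60260e+01,  1.01558e+02, -6.20000e-02,
        6.22530e+01, -1.24650e+02]), 'joint_vel': array([ 0.011,  0.105, -0.038, -0.059,  0.006, -0.034]), 'effort': array([ 2.2510e+00, -4.3930e+01, -3.0882e+01,  1.0620e+00,  1.2200e-01,
        3.0000e-03]), 'ee_pos': array([0.573, 0.095, 0.091]), 'tcp_rot': array([[-0.806, -0.592,  0.003],
       [-0.592,  0.806, -0.001],
       [-0.002, -0.002, -1.   ]]), 'contact_force': array([ 0.783, -3.342,  5.529]), 'wrist_torque': array([-0.657, -0.127, -0.001]), 'finger_force': np.float64(40.267), 'width': np.float64(0.026)}
```

Emit:
move_arm:
  delta_pos:
    - [0,0,0]
    - [0,0,0]
    - [0,0,0]
    - [0,0,0]
    - [0,0,0]
    - [0,0,0]
    - [0,0,0]
    - [0,0,0]
    - [0,0,0]
    - [0,0,0]
    - [0,0,0]
    - [0,0,0]
  twist:
    - [0,0,0.1]
    - [0,0,0.2]
    - [0,0,0.3]
    - [0,0,0.4]
    - [0,0,0.5]
    - [0,0,0.6]
    - [0,0,0.7]
    - [0,0,0.8]
    - [0,0,0.9]
    - [0,0,1.0]
    - [0,0,1.1]
    - [0,0,1.2]
  jaw: [1,1,1,1,1,1,1,1,1,1,1,1]

```text
t: 10.0
ee_pos: [0.5732, 0.0949, 0.0915]
tcp_rot: [[-0.842, 0.54, 0.003], [0.54, 0.842, -0.001], [-0.003, 0.001, -1.0]]
contact_force: [1.1, -4.0, 5.9]
width: 0.0269
finger_force: 40.3
```

```bash
cat > st.py <<'E'
from h import *
s=r.get_state(); print(s["t"],s["ee_pos"].round(4),s["joint_pos"][5],"yaw cw",-np.degrees(np.arctan2(s["tcp_rot"][1,0],s["tcp_rot"][0,0])),s["contact_force"].round(1),s["wrist_torque"].round(3),s["finger_force"],s["effort"][5],s["width"])
E
python3 st.py
```

```text
10.0 [0.5732 0.0949 0.0915] -55.665844954481734 yaw cw -147.34544166557242 [ 1.1 -4.   5.9] [-0.588 -0.037  0.091] 40.28691530227661 -1.2669607624411583 0.026871212228490534
```

Emit:
move_arm:
  delta_pos:
    - [0,0,0]
    - [0,0,0]
    - [0,0,0]
    - [0,0,0]
    - [0,0,0]
    - [0,0,0]
    - [0,0,0]
    - [0,0,0]
    - [0,0,0]
    - [0,0,0]
    - [0,0,0]
    - [0,0,0]
  twist:
    - [0,0,0.1]
    - [0,0,0.2]
    - [0,0,0.3]
    - [0,0,0.4]
    - [0,0,0.5]
    - [0,0,0.6]
    - [0,0,0.7]
    - [0,0,0.8]
    - [0,0,0.9]
    - [0,0,1.0]
    - [0,0,1.1]
    - [0,0,1.2]
  jaw: [1,1,1,1,1,1,1,1,1,1,1,1]

```text
t: 11.2
ee_pos: [0.5733, 0.095, 0.0915]
tcp_rot: [[0.198, 0.98, 0.003], [0.98, -0.198, -0.001], [-0.0, 0.003, -1.0]]
contact_force: [0.5, -3.1, 6.1]
width: 0.0267
finger_force: 40.3
```

```bash
python3 st.py
```

```text
11.2 [0.5733 0.095  0.0915] 13.08883112854955 yaw cw -78.58812610000693 [ 0.5 -3.1  6.1] [-0.565 -0.003  0.061] 40.26980102062225 -1.2666130810976028 0.026720072353240986
```

Emit:
move_arm:
  delta_pos:
    - [0,0,0]
    - [0,0,0]
    - [0,0,0]
    - [0,0,0]
    - [0,0,0]
    - [0,0,0]
  twist:
    - [0,0,0.08]
    - [0,0,0.16]
    - [0,0,0.24]
    - [0,0,0.32]
    - [0,0,0.4]
    - [0,0,0.4]
  jaw: [1,1,1,1,1,1]

```text
t: 11.8
ee_pos: [0.5739, 0.0958, 0.0914]
tcp_rot: [[0.561, 0.828, 0.005], [0.828, -0.561, 0.001], [0.003, 0.003, -1.0]]
contact_force: [5.2, 1.2, 3.5]
width: 0.027
finger_force: 40.1
```

```bash
python3 st.py
```

```text
11.8 [0.5739 0.0958 0.0914] 35.824472639944986 yaw cw -55.849070456524835 [5.2 1.2 3.5] [ 0.138 -0.791 -0.037] 40.10369539260864 0.7176377065479755 0.027009460700586213
```

Emit:
move_arm:
  delta_pos:
    - [0,0,0]
    - [0,0,0]
    - [0,0,0]
    - [0,0,0]
  twist:
    - [0,0,0.1]
    - [0,0,0.2]
    - [0,0,0.3]
    - [0,0,0.3]
  jaw: [1,1,1,1]

```text
t: 12.2
ee_pos: [0.5741, 0.0956, 0.0914]
tcp_rot: [[0.78, 0.625, 0.005], [0.625, -0.78, 0.0], [0.004, 0.003, -1.0]]
contact_force: [5.8, -1.2, 2.3]
width: 0.0269
finger_force: 40.1
```

```bash
python3 st.py
```

```text
12.2 [0.5741 0.0956 0.0914] 52.979235979231426 yaw cw -38.71290000957052 [ 5.8 -1.2  2.3] [-0.068 -0.952  0.129] 40.09721517562866 1.013011448085308 0.02686945125469078
```

```bash
python3 - <<'E'
from h import *
f=grab("wrist"); u,v=map(int,proj(f,(.5735,.095,.1))); print(u,v)
c=f["img"][max(v-60,0):v+60,u-80:u+80,::-1]; cv2.imwrite("pics/k2.png",cv2.resize(c,None,fx=5,fy=5,interpolation=cv2.INTER_CUBIC)[:600])
E
```

```text
314 355
```

View pics/k2.png

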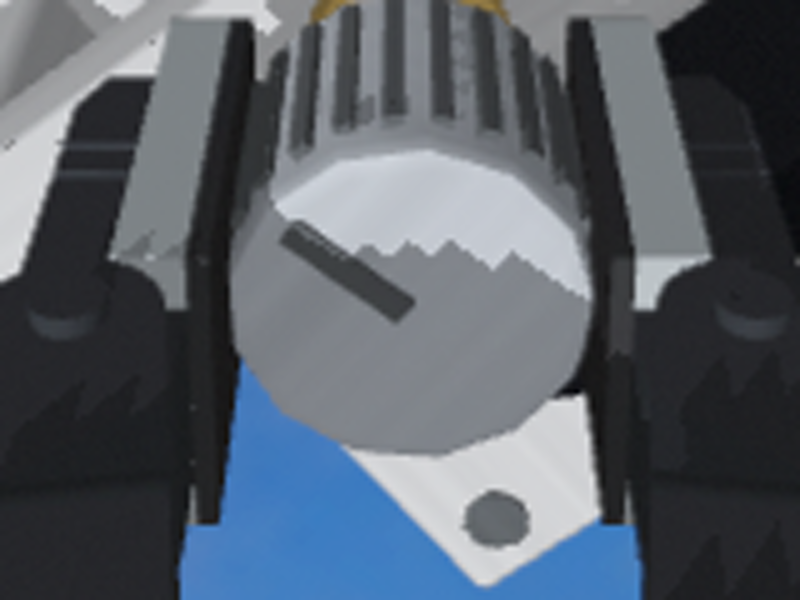

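The index line shows clearly between the pads, from crop (402,306) to (290,230). I'll turn that into a world angle and set up a tracker for the dark line.

```bash
cat > idx.py <<'E'
from h import *
f=grab("wrist"); s=r.get_state()
u,v=proj(f,(s["ee_pos"][0],s["ee_pos"][1],.1)); g=cv2.cvtColor(f["img"],cv2.COLOR_RGB2GRAY)
w=np.zeros_like(g); cv2.ellipse(w,((u+2),(v+2)) and (int(u)+1,int(v)+2),(27,23),0,0,360,255,-1)
m=((g<100)&(w>0)).astype(np.uint8)
k,l,st,c=cv2.connectedComponentsWithStats(m)
for i in range(1,k):
    if st[i,4]<40: continue
    ys,xs=np.where(l==i); P=np.array([ray(f,x,y,.1)[:2] for x,y in zip(xs,ys)])
    cen=P.mean(0); d=np.linalg.svd(P-cen)[2][0]
    ax=s["ee_pos"][:2]; d*=np.sign(d@(cen-ax)); ext=np.ptp((P-cen)@d)
    print("line ang",np.degrees(np.arctan2(d[1],d[0])),"len",ext,"area",st[i,4],"cen-axis mm",1000*(cen-ax),c[i])
E
python3 idx.py; python3 st.py; python3 - <<'E'
from h import *
f=grab("wrist"); a=ray(f,234+58,295+46,.1)-ray(f,234+80.4,295+61.2,.1); print(np.degrees(np.arctan2(a[1],a[0])))
E
```

```text
line ang 89.93541273010331 len 0.010553773630580337 area 163 cen-axis mm [-1.07127549  4.02320389] [304.28220859 349.73006135]
12.3 [0.5741 0.0956 0.0914] 52.8465171122564 yaw cw -38.835422124170414 [ 6.2 -0.5  2.8] [ 0.023 -0.923  0.043] 40.09233891963959 0.09563259081915021 0.02667980532569043
90.01433336688181
```

The index has turned 152° (2.66 rad) against the tool's 178°, so the screw has either seated or slipped. A firmer grip and a little more turn will tell.

Emit:
move_arm:
  delta_pos:
    - [0,0,0]
    - [0,0,0]
    - [0,0,0]
    - [0,0,0]
    - [0,0,0]
    - [0,0,0]
    - [0,0,0]
  twist:
    - [0,0,0]
    - [0,0,0]
    - [0,0,0.06]
    - [0,0,0.12]
    - [0,0,0.18]
    - [0,0,0.25]
    - [0,0,0.25]
  jaw: [1,1,1,1,1,1,1]
  force: 70

```text
t: 13.05
ee_pos: [0.5728, 0.0947, 0.0914]
tcp_rot: [[0.911, 0.413, 0.002], [0.413, -0.911, -0.001], [0.001, 0.002, -1.0]]
contact_force: [-1.4, -3.5, 8.7]
width: 0.0261
finger_force: 70.3
```

```bash
python3 idx.py; python3 st.py
```

```text
line ang 89.49036188853759 len 0.009403914646114056 area 156 cen-axis mm [0.28508142 4.77204366] [302.97435897 348.84615385]
13.1 [0.5728 0.0947 0.0914] 67.1982473055753 yaw cw -24.484176639700806 [-0.2 -4.5  8.1] [-0.647  0.066 -0.113] 70.26170253753662 0.13217743020504713 0.02596396362748021
```

The index stayed at about 90° while the tool turned another 14°, so the screw is seated. I'll back off a quarter turn, which should bring the index to about 180°.

Emit:
move_arm:
  delta_pos:
    - [0,0,0]
    - [0,0,0]
    - [0,0,0]
    - [0,0,0]
    - [0,0,0]
    - [0,0,0]
    - [0,0,0]
    - [0,0,0]
    - [0,0,0]
    - [0,0,0]
    - [0,0,0]
    - [0,0,0]
  twist:
    - [0,0,-0.14]
    - [0,0,-0.28]
    - [0,0,-0.42]
    - [0,0,-0.56]
    - [0,0,-0.7]
    - [0,0,-0.84]
    - [0,0,-0.98]
    - [0,0,-1.12]
    - [0,0,-1.26]
    - [0,0,-1.4]
    - [0,0,-1.57]
    - [0,0,-1.57]
  jaw: [1,1,1,1,1,1,1,1,1,1,1,1]

```text
t: 14.3
ee_pos: [0.5734, 0.0944, 0.0914]
tcp_rot: [[-0.418, 0.908, 0.003], [0.908, 0.418, -0.002], [-0.003, 0.002, -1.0]]
contact_force: [3.1, -4.6, 7.0]
width: 0.0259
finger_force: 70.0
```

```bash
python3 idx.py; python3 st.py
```

```text
line ang 177.47556552139434 len 0.00856868235140113 area 41 cen-axis mm [-4.18097495  0.41967263] [306.09756098 348.56097561]
14.35 [0.5735 0.0943 0.0914] -22.941698082481903 yaw cw -114.61425268984452 [ 2.9 -5.2  5.7] [-0.782 -0.384  0.037] 69.96606230735779 -0.2674340922385454 0.025778693300380715
```

```bash
python3 -c "
from h import *
print(workorder.close_job())"
```

```text
the job is handed in; nothing more can be done
None
```

I pressed the round key and then the square key fully down, seated the thumbscrew on the phone, and backed it off about 88–90°; the gripper still holds the knob at about 70 N. The job is handed in at about 14 s, no verdict was returned, and I took no final picture of the keys or the other bench items.

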